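# Set the sliding stop of the sanding jig

### The job

Set the stop of the sanding jig to the orange peg: squeeze the red release lever against the black post, slide the carriage along with the lever held squeezed, and let go so that the brass tooth drops fully home in the notch at the orange peg. The notched strip can sit about a centimetre off from the pegs, so find the notch by feel: if the tooth lands on the strip, nudge the carriage gently until it drops in. Never force the tooth against the strip (25 N breaks it), and leave the things lying about where they are.

Things in the scene. Friction and masses are not known exactly. Their poses are not given: they have to be found in the camera images.
- jig: Sanding jig fixed on the table: aluminium base plate 150 x 360 mm, its top 11 mm above the table. Origin at the underside, y along the slide, z up; the -x side (notched strip and pegs) faces the robot. The blue carriage slides along jig y within 125 mm either way of the middle, against about 2 N. Highest part: the grip bars, 106 mm.
- strip_face (a point): Nominal middle of the notched face of the steel strip (jig x -30, y 0, z 55 mm; face 20 mm high, looks to jig +x). Notches 13 mm wide nominally at y -105, -60, 60, 105 mm; in the middle a parking slot, -26 to 26 mm, where the tooth starts. The real strip sits up to 12 mm off along y, either way, unmeasured. Between notches the face is flat; a tooth let go there rests on it and can slide along it.
- peg_orange: Orange marker peg, 13 mm thick, 24 mm high, fixed on the base plate at jig x -58 mm in front of the notch to use (nominal place); origin at its foot, axes as the jig's. It can be at any of the four notches; three like pegs in black stand at the others.
- tooth: Brass tooth on the release lever; origin at the middle of its tip, which points to jig -x; 10 mm wide along the slide, so 1.5 mm play to each side in a notch. Fully home its tip is at jig x -34 mm, 4 mm past the face of the strip; resting on the face at -30 mm. Dragging it along the face takes about 5 N in all; the load on it must stay under 25 N.
- post_bar (a point): Middle of the bar on top of the black post fixed on the carriage: bar along jig y, 12 mm thick, 48 mm long, at jig x 26 mm, 100 mm above the table. Under it the post is a plate 10 mm thick in x, 44 mm wide in y, z 36 to 96 mm; the carriage can be pushed at the post's ends. Lever and post are 54 mm wide over both bars when let go, about 41 mm squeezed.
- lever_bar (a point): Middle of the bar on top of the red release lever: along jig y, 12 mm thick, 44 mm long, 100 mm above the table, at jig x -16 mm when let go. Squeezing moves only the lever, 12.5 mm toward the post (+x); the post stays. So fingers end up centred at about jig x 11.5 mm. The lever turns about a pin 78 mm lower and springs back.
- release_lever (a joint): Angle of the red lever, rad: 0 let go with the tooth fully home in a notch (or the parking slot), about 0.1 when the tooth rests on the face of the strip, above 0.11 the tooth is clear of the strip, 0.16 fully squeezed (end stop). The spring gives about 3.5 N at the bar at 0 and 6.5 N at 0.16.
- spray_can: Black-capped spray can, 66 x 136 mm, standing; origin at the foot. Bystander.
- masking_roll: Roll of masking tape 104 x 24 mm, lying; origin at the underside. Bystander.
- mix_cup: Mixing cup 68 x 62 mm, standing; origin at the underside. Bystander.
- wood_block: Wooden packing block 48 x 65 x 42 mm; origin at the underside. Bystander.
- sand_block: Black sanding block 60 x 78 x 23 mm; origin at the underside. Bystander.

How it is judged (in metres and radians):
On the way, in this order (a step that is already met when the one before it is completed fails the run):
1. the release lever is squeezed and the tooth is clear of the strip (value of joint release_lever above 0.12 rad), for 0.2 s.
2. the carriage stands at the orange peg with the tooth fully home (y of tooth in the frame of peg_orange between -0.0145 and 0.0145 m and value of joint release_lever below 0.03 rad), for 0.2 s.
At the end, for the whole second after the job is handed in: The tooth is within 14.5 mm of the orange peg along the slide and home in its notch (lever below 0.03 rad), at rest, and the fingers touch nothing of the jig (all of step 2 and linear speed of tooth below 0.005 m/s and contact force between the fingers and jig below 0.1 N).
It fails at once if the tooth is forced against the strip with more than 25 N (contact force between tooth and jig above 25 N).
It fails at once if a bystander is moved more than 15 mm (distance of any of spray_can, masking_roll, mix_cup, wood_block, sand_block from where it was at the start of the episode above 0.015 m).
It also fails if it takes over 48 s, if anything falls off the work surface, if the arm or the gripper's body presses on something with over 40 N, if the wrist force passes 120 N, or if a joint passes its speed limit or range.

### The arm

A 6-joint arm with a two-finger parallel gripper is mounted at the origin on a cart in front of the work surface, level with it; the furniture and walls round the work are solid. World frame = base frame: x ahead of the robot, y to its left, z up, the work surface at z = 0. Lengths are in m, angles in degrees, forces in N, time in s.
With the tool pointing down it reaches from about 0.375 to 0.75 m from the base axis. Payload 9 kg.
Tool frame: the origin (TCP) lies at the very end of the fingers, on their centre line; the grasp point (between the pads) lies arm.hold_point_z behind it (arm.hold_point_z is the distance from the TCP to the grasp point, in m); z points along the fingers, y is the line along which they close (so a half turn about z gives the same grasp; the last joint's range is limited). The gripper opens to 85 mm and grips with 20 to 120 N. Pads are 22 mm wide; open, the fingers measure 114 mm over their backs; the gripper's body (76 mm by 85 mm) begins 54 mm behind the grasp point. The pads swing forward as they close: fully open they stand 13 mm farther back than shut.
Start: joints at [60.636, 5.964, 5.575, 89.605, 0, 77.527], TCP at [0.174, 0.574, 0.231] pointing down, gripper open.
Joint ranges: [-171.21, 171.21], [-48.23, 106.86], [-62.78, 66.21], [-105.2, 120.99], [-86.42, 89.51], [-180, 180]. Speed limits (degrees/s): [127.2, 127.2, 147.25, 180, 180, 180].

### API

Orientations are given as a 3x3 rotation matrix whose columns are the frame's x, y, z axes.
In Python, from station import arm, viewer gives the robot as it stands.
- The arm moves only by the tool drive_tool, never from a script. Its argument "commands" is a list of rows, each a list of 6 numbers: the shift along the tool's x, y, z in units of 25 mm (1.0 is 25 mm), then the turn, a rotation vector about the tool's x, y, z in units of 0.08 rad (1.0 is 0.08 rad). A call has 1 to 12 rows; each row shifts and turns the commanded pose from where the row before left it, along the tool's axes as they then stand; what a row does not reach is not made up. A row lasts 1/8 s, in which the tool goes at most 62.5 mm and 10.7 degrees, less where a joint would pass 70% of its speed; a pose out of reach is approached as far as the arm can. A call with a number of a shift or a turn outside -1 to 1 is refused whole. A call with a gripper value outside its range is refused whole. "hand" is the opening, from 0 (shut) to 1 (fully open), set as the call begins (left out, the last holds). The fingers move at their own pace and stop on an object; "squeeze" is the grip in N (left out, the last holds). Time passes only in rows, so rows that do not move let the fingers close. It gives the time, the measured TCP pose, the force, the opening and the grip force at its end, in the units of the state.
- arm.read_state(): the state, without advancing time (a new reading comes with each control period).
- viewer.get_image(name): name is "side" or "top" or "wrist"; returns the picture (384x512x3 uint8, blue, green, red); there is no depth.
- viewer.calibration(name): a dict with "mtx" (3x3 intrinsics, pixels), "extrinsics" (4x4, takes a point from world to camera coordinates). Camera axes: x right, y down, z forward; pixel columns grow to the right and rows downward; lengths in m; the calibration is good to about 2 mm. A picture is of the moment at which its call begins: read the wrist's pose just before it. calibration takes no time and is no camera call; for the wrist camera it gives the pose at the moment of the call.
- arm.hand_in(): hands the job in; it is judged then, once.
The state is a dict: "time_s": time; "qpos": joint angles; "joint_velocities": joint speeds; "effort": joint torques, N m; "tool_pos": TCP position; "ee_rot": TCP orientation; "wrist_force": force on the tool from outside, world axes, zero at the start; "wrist_torque": the same for the moment, N m; "gripper_width": finger opening in m; "grip_force": force on a finger pad.
Only numpy, scipy, OpenCV 4.12 (cv2) and the standard library are available. Lean on these libraries where they do the work, as an engineer would, in place of code of your own. Each camera call takes 0.05 s, during which the arm holds its last target. There are 200 camera calls.

## Working session

There is one attempt and no reset: what is moved stays moved. The work goes in short steps, Python scripts to look and compute and a tool call to move; the robot and the scene stay as the last step left them, time stands still between calls to the robot, and variables do not carry over. Pictures are saved under pics/ and viewed, at most 10 in all, crops included, and the job is handed in when it is done.

Besides the shell and the picture viewer there is one more tool, called after "Emit:" as name(argument=value, ...) on one line, values as JSON. drive_tool: Moves the arm, as the interface text tells. Its arguments: {"type":"object","properties":{"commands":{"type":"array","items":{"type":"array","items":{"type":"number"}}},"hand":{"type":"number"},"squeeze":{"type":"number"}},"required":["commands"]}

```bash
mkdir -p pics; ls; python3 - <<'E'
from station import arm, viewer
import cv2, numpy as np
s=arm.read_state(); print(s['time_s'],s['tool_pos'],np.round(s['ee_rot'],3).tolist(),s['gripper_width'],arm.hold_point_z)
a=viewer.get_image('top');b=viewer.get_image('side')
cv2.imwrite('pics/top0.png',a);cv2.imwrite('pics/side0.png',b)
for n in('top','side'):
  c=viewer.calibration(n);print(n,c['mtx'].tolist(),np.round(c['extrinsics'],4).tolist())
E
```

```text
pics
0.0 [0.17415217 0.57382956 0.23052245] [[-0.957, 0.291, -0.001], [0.291, 0.957, -0.001], [0.0, -0.001, -1.0]] 0.08535671154774928 0.0187
top [[423.44123977675685, 0.0, 257.2321069802225], [0.0, 423.44123977675685, 194.72360024431796], [0.0, 0.0, 1.0]] [[-0.0028, -1.0, 0.0088, -0.0137], [-0.9884, 0.0014, -0.1519, 0.6339], [0.1518, -0.0091, -0.9884, 1.4457], [0.0, 0.0, 0.0, 1.0]]
side [[493.0736418375574, 0.0, 250.44620205754768], [0.0, 493.0736418375574, 182.26116139069535], [0.0, 0.0, 1.0]] [[-0.9918, -0.1275, -0.0025, 0.6158], [-0.0614, 0.4943, -0.8671, 0.1044], [0.1118, -0.8599, -0.4981, 1.6779], [0.0, 0.0, 0.0, 1.0]]
```

View pics/top0.png

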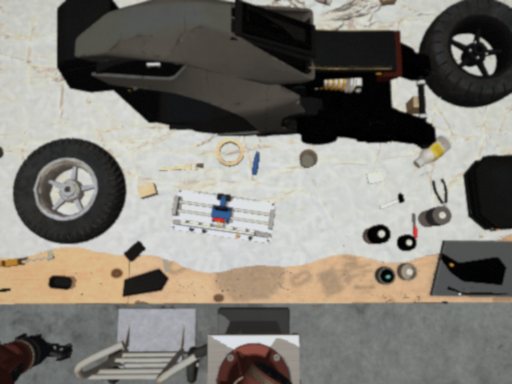

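View pics/side0.png

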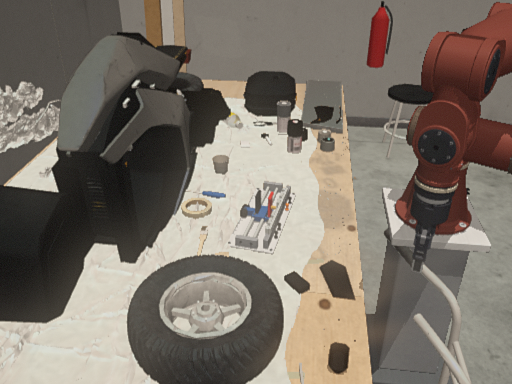

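```bash
cat > h.py <<'E'
from station import arm, viewer
import cv2, numpy as np
def ray(n,uv,z,c=None):
    c=c or viewer.calibration(n);E=c['extrinsics'];R=E[:3,:3];o=-R.T@E[:3,3]
    d=R.T@np.linalg.inv(c['mtx'])@[uv[0],uv[1],1.];return o+d*(z-o[2])/d[2]
def proj(n,P,c=None):
    c=c or viewer.calibration(n);p=c['mtx']@(c['extrinsics'][:3]@np.r_[P,1]);return p[:2]/p[2]
E
python3 - <<'E'
from h import *
a=cv2.imread('pics/top0.png')
# coarse base corners: bright plate
cv2.imwrite('pics/top0c.png',cv2.resize(a[180:250,130:290],None,fx=5,fy=5,interpolation=cv2.INTER_CUBIC))
hsv=cv2.cvtColor(a,cv2.COLOR_BGR2HSV)
for n,lo,hi in(('orange',(5,120,120),(20,255,255)),('red',(0,150,80),(4,255,255)),('blue',(100,120,50),(125,255,255))):
    m=cv2.inRange(hsv,lo,hi);m[:180]=0;m[250:]=0;m[:,:160]=0;m[:,290:]=0
    k,l,s,c=cv2.connectedComponentsWithStats(m)
    print(n,[(s[i,4],c[i].round(1).tolist()) for i in range(1,k)])
E
```

```text
orange [(np.int32(4), [219.0, 221.2]), (np.int32(4), [237.0, 235.8])]
red [(np.int32(21), [218.2, 219.8])]
blue [(np.int32(49), [222.8, 200.8]), (np.int32(143), [221.1, 213.2])]
```

View pics/top0c.png

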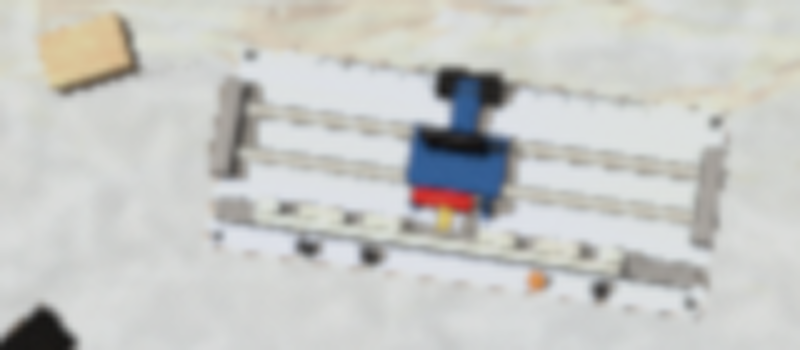

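Top view: the jig sits at about (224,216) px, turned about -8°. The orange peg is at (237,236) px, to the right of the middle, so at nominal jig y = -60. The red lever bar is at (218,220) px. Next I'll work out a rough jig pose and the approach.

```bash
python3 - <<'E'
from h import *
from scipy.spatial.transform import Rotation as Ro
P=[ray('top',(130+u/5,180+v/5),.011) for u,v in((250,55),(716,122),(690,303),(216,236))]
c=np.mean(P,0); yd=(P[0]-P[1]+P[3]-P[2])[:2]; th=np.arctan2(-yd[0],yd[1])
print('jig',c.round(4),np.degrees(th).round(2),[np.linalg.norm(P[i]-P[i-1]).round(3) for i in range(4)])
for n,uv,z in(('red',(218.2,219.8),.106),('orange',(237,235.8),.035)): print(n,ray('top',uv,z).round(4))
# rows: rotate about tool z to put tool y along jig x, go above jig
s=arm.read_state();R=s['ee_rot'];p=np.array(s['tool_pos'])
tgt=np.r_[c[:2],0.30]; a0=np.arctan2(R[1,1],R[0,1]); tot=-(th-a0); print('turn tool z',tot/.08)
N=24; k=18
for i in range(N):
    ang=-tot*min(i,k)/k
    Ri=Ro.from_euler('z',ang).as_matrix()@R
    print(np.round(Ri.T@(tgt-p)/N/.025,2).tolist(), round(tot/k/.08,3) if i<k else 0)
E
```

```text
jig [0.5637 0.1057 0.011 ] -8.24 [np.float64(0.133), np.float64(0.34), np.float64(0.131), np.float64(0.342)]
red [0.54   0.1168 0.106 ]
orange [0.4903 0.0562 0.035 ]
turn tool z 17.748735428429292
[-0.85, -0.56, -0.12] 0.986
[-0.89, -0.49, -0.12] 0.986
[-0.93, -0.42, -0.12] 0.986
[-0.96, -0.34, -0.12] 0.986
[-0.98, -0.27, -0.12] 0.986
[-1.0, -0.19, -0.12] 0.986
[-1.01, -0.11, -0.12] 0.986
[-1.01, -0.03, -0.12] 0.986
[-1.01, 0.05, -0.12] 0.986
[-1.01, 0.13, -0.12] 0.986
[-0.99, 0.21, -0.12] 0.986
[-0.97, 0.29, -0.12] 0.986
[-0.95, 0.36, -0.12] 0.986
[-0.92, 0.44, -0.12] 0.986
[-0.88, 0.51, -0.12] 0.986
[-0.84, 0.57, -0.12] 0.986
[-0.79, 0.64, -0.12] 0.986
[-0.74, 0.7, -0.12] 0.986
[-0.68, 0.75, -0.12] 0
[-0.68, 0.75, -0.12] 0
[-0.68, 0.75, -0.12] 0
[-0.68, 0.75, -0.12] 0
[-0.68, 0.75, -0.12] 0
[-0.68, 0.75, -0.12] 0
```

Emit:
drive_tool(commands=[[-0.85,-0.56,-0.12,0,0,0.986],[-0.89,-0.49,-0.12,0,0,0.986],[-0.93,-0.42,-0.12,0,0,0.986],[-0.96,-0.34,-0.12,0,0,0.986],[-0.98,-0.27,-0.12,0,0,0.986],[-1,-0.19,-0.12,0,0,0.986],[-1,-0.11,-0.12,0,0,0.986],[-1,-0.03,-0.12,0,0,0.986],[-1,0.05,-0.12,0,0,0.986],[-1,0.13,-0.12,0,0,0.986],[-1,0.21,-0.12,0,0,0.986],[-0.97,0.29,-0.12,0,0,0.986]], hand=1)

```text
time_s: 1.6
tool_pos: [0.3692, 0.3399, 0.2671]
ee_rot: [[-0.321, 0.947, -0.0], [0.947, 0.321, -0.0], [-0.0, -0.0, -1.0]]
wrist_force: [0.9, 1.1, -0.4]
gripper_width: 0.0858
grip_force: 0.0
```

Emit:
drive_tool(commands=[[-0.95,0.36,-0.12,0,0,0.986],[-0.92,0.44,-0.12,0,0,0.986],[-0.88,0.51,-0.12,0,0,0.986],[-0.84,0.57,-0.12,0,0,0.986],[-0.79,0.64,-0.12,0,0,0.986],[-0.74,0.7,-0.12,0,0,0.986],[-0.68,0.75,-0.12,0,0,0],[-0.68,0.75,-0.12,0,0,0],[-0.68,0.75,-0.12,0,0,0],[-0.68,0.75,-0.12,0,0,0],[-0.68,0.75,-0.12,0,0,0],[-0.68,0.75,-0.12,0,0,0]])

```text
time_s: 3.1
tool_pos: [0.5635, 0.1056, 0.303]
ee_rot: [[0.143, 0.99, -0.001], [0.99, -0.143, 0.0], [0.0, -0.001, -1.0]]
wrist_force: [0.3, -0.8, -0.2]
gripper_width: 0.0854
grip_force: 0.0
```

```bash
python3 - <<'E'
from h import *
s=arm.read_state();print(s['time_s'],s['tool_pos'],np.round(s['ee_rot'],3).tolist(),s['qpos'])
c=viewer.calibration('wrist');np.savez('c1.npz',**c)
cv2.imwrite('pics/w1.png',viewer.get_image('wrist'));print(np.round(c['extrinsics'],3).tolist(),c['mtx'][0,0])
E
```

```text
3.1 [0.56349081 0.10556005 0.30295845] [[0.143, 0.99, -0.001], [0.99, -0.143, 0.0], [0.0, -0.001, -1.0]] [-2.45780868e+00  3.03597711e+00  1.00127569e+01  9.70179320e+01
  5.19716553e-03  9.57861892e+01]
[[0.989, -0.145, -0.001, -0.543], [-0.14, -0.953, 0.269, 0.125], [-0.04, -0.266, -0.963, 0.498], [0.0, 0.0, 0.0, 1.0]] 280.18632615598324
```

View pics/w1.png

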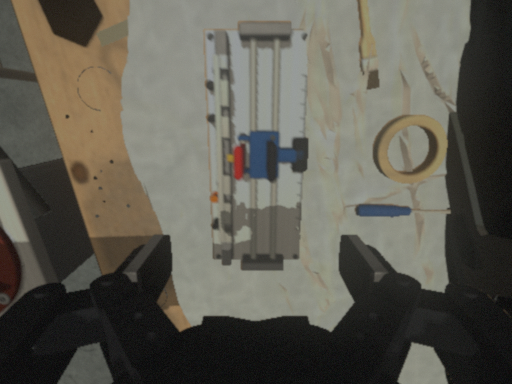

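Wrist view: the jig is upright in the picture, with jig +y up and +x right. The red bar is at (239,161) px, the black post bar at (272,160), the orange peg at (215,198), and the strip with dark notches near x≈226. I'll magnify this area to measure the notches.

```bash
python3 - <<'E'
from h import *
a=cv2.imread('pics/w1.png')[20:275,195:315]
cv2.imwrite('pics/w1c.png',cv2.resize(cv2.rotate(a,cv2.ROTATE_90_CLOCKWISE),None,fx=3.1,fy=3.1,interpolation=cv2.INTER_CUBIC))
E
```

```text
(no output)
```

View pics/w1c.png

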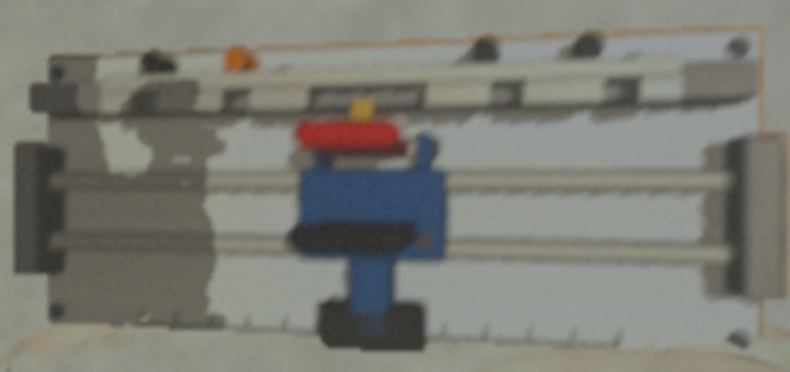

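```bash
python3 - <<'E'
from h import *
c=dict(np.load('c1.npz'))
def r(u,v,z): return ray('wrist',(195+(v+.5)/3.1-.5,20+254-((u+.5)/3.1-.5)),z,c)
B=[r(*q,.0115) for q in((57,72),(738,47),(739,339),(57,311))]
m=np.mean(B,0); yd=(B[1]-B[0]+B[2]-B[3])[:2];th=np.arctan2(-yd[0],yd[1])
print('jig',m.round(4),np.degrees(th).round(2),[np.linalg.norm(B[i]-B[i-1]).round(4) for i in range(4)])
R=np.array([[np.cos(th),-np.sin(th)],[np.sin(th),np.cos(th)]])
J=lambda p:((p-m)[:2]@R*1000).round(1)
for n,u,v,z in(('peg o',239,59,.03),('peg',158,62,.03),('peg',485,48,.03),('peg',587,45,.03),('notch o',237,99,.065),('n',507,93,.065),('n',622,89,.065),('slot-',310,98,.065),('slot+',424,96,.065),('tooth',362,110,.065),('red',348,135,.106),('black',356,236,.106)): print(n,J(r(u,v,z)))
E
```

```text
jig [0.5664 0.1046 0.0115] -8.4 [np.float64(0.1327), np.float64(0.3405), np.float64(0.1314), np.float64(0.3408)]
peg o [-66.6 -59. ]
peg [ -66.7 -102.6]
peg [-67.   60.2]
peg [-66.5 104.6]
notch o [-42.8 -49.2]
n [-42.2  69.9]
n [-42.5 115. ]
slot- [-42.4 -15. ]
slot+ [-41.9  35.3]
tooth [-36.4   8.4]
red [-23.    9.3]
black [16.8 12.5]
```

```bash
cat >> h.py <<'E'
m=np.array([.5664,.1046]);th=np.radians(-8.4)
RJ=np.array([[np.cos(th),-np.sin(th)],[np.sin(th),np.cos(th)]])
def go(x,y,z):  # my jig frame, mm -> tool units
    s=arm.read_state();R=np.array(s['ee_rot']);t=np.r_[m+RJ@[x/1e3,y/1e3],z/1e3]
    a=np.arctan2(R[1,1],R[0,1])
    print('turn',((a-th)/.08).round(3),'shift',(R.T@(t-s['tool_pos'])/.025).round(2))
def where():
    s=arm.read_state();p=s['tool_pos'];print('t',s['time_s'],'jig',(RJ.T@(p[:2]-m)*1e3).round(2),'z',(p[2]*1e3).round(1),'w',round(s['gripper_width']*1e3,2),'grip',s['grip_force'],'F',(RJ.T@np.array(s['wrist_force'])[:2]).round(1))
E
python3 -c "
from h import *
go(3,10.5,82);where()
c=dict(np.load('c1.npz'));E=c['extrinsics'];o=-E[:3,:3].T@E[:3,3];print('cam',RJ.T@(o[:2]-m),o[2])"
```

```text
turn 0.013 shift [0.49 0.17 8.83]
t 3.15 jig [-1.15 -1.49] z 302.7 w 85.46 grip 0.0 F [ 0.6 -2.2]
cam [-0.00204979  0.06844641] 0.445594151787196
```

Emit:
drive_tool(commands=[[0.1,0.03,0.95,0,0,0],[0.1,0.03,0.95,0,0,0],[0.1,0.03,0.95,0,0,0],[0.1,0.03,0.95,0,0,0],[0.09,0.05,0.95,0,0,0],[0,0,0.9,0,0,0],[0,0,0.85,0,0,0],[0,0,0.4,0,0,0],[0,0,0,0,0,0]])

```text
time_s: 4.28
tool_pos: [0.5686, 0.1178, 0.1302]
ee_rot: [[0.143, 0.99, -0.001], [0.99, -0.143, 0.0], [-0.0, -0.001, -1.0]]
wrist_force: [-0.6, -0.7, -0.2]
gripper_width: 0.0855
grip_force: 0.0
```

```bash
python3 - <<'E'
from h import *
where();np.savez('c2.npz',**viewer.calibration('wrist'))
cv2.imwrite('pics/w2.png',viewer.get_image('wrist'))
E
```

```text
t 4.275 jig [ 0.22 13.41] z 130.2 w 85.45 grip 0.0 F [-0.5 -0.8]
```

View pics/w2.png

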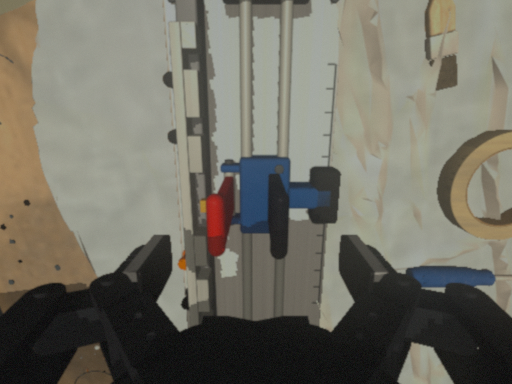

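Closer view: the red bar is at (216,224) px and the black post bar at (279,215). The finger tips at 168 and 341 px straddle both bars with room to spare.

```bash
python3 - <<'E'
from h import *
c=dict(np.load('c2.npz'));a=cv2.imread('pics/w2.png')
J=lambda uv,z:(RJ.T@(ray('wrist',uv,z,c)[:2]-m)*1e3).round(1)
print('red top ends',J((216,197),.106),J((216,254),.104),'black',J((279,177),.106),J((279,257),.104))
print('red edges',J((206,224),.104),J((225,224),.104),'black edges',J((269,215),.104),J((289,215),.104))
print('orange',J((183,263),.030),'slot/notch edges 2 (v120,131)',J((193,118),.065),J((193,132),.065))
go(3,10.5,82)
E
```

```text
red top ends [-23.3  30.3] [-25.1 -10.1] black [15.6 43.1] [ 17.1 -12.3]
red edges [-30.7  11.4] [-18.4  11.4] black edges [10.  17.7] [22.8 17.7]
orange [-69.  -59.9] slot/notch edges 2 (v120,131) [-43.7  77.1] [-44.3  67.3]
turn 0.035 shift [-0.12  0.09  1.97]
```

Emit:
drive_tool(commands=[[-0.06,0.05,0.65,0,0,0],[-0.06,0.05,0.65,0,0,0],[0,0,0.65,0,0,0],[0,0,0,0,0,0]])

```text
time_s: 4.82
tool_pos: [0.5698, 0.1144, 0.0798]
ee_rot: [[0.143, 0.99, -0.003], [0.99, -0.143, 0.0], [-0.0, -0.003, -1.0]]
wrist_force: [-1.0, -0.3, -0.3]
gripper_width: 0.0856
grip_force: 0.0
```

Emit:
drive_tool(commands=[[0,0,0,0,0,0],[0,0,0,0,0,0],[0,0,0,0,0,0],[0,0,0,0,0,0],[0,0,0,0,0,0],[0,0,0,0,0,0]], hand=0.45, squeeze=20)

```text
time_s: 5.58
tool_pos: [0.5696, 0.1149, 0.0829]
ee_rot: [[0.143, 0.99, -0.003], [0.99, -0.143, 0.0], [0.0, -0.003, -1.0]]
wrist_force: [-12.1, 0.3, 10.3]
gripper_width: 0.04
grip_force: 23.3
```

```bash
python3 - <<'E'
from h import *
where()
E
```

```text
t 5.575 jig [ 1.67 10.65] z 82.9 w 39.96 grip 23.269397914409637 F [-12.   -1.5]
```

Emit:
drive_tool(commands=[[-0.1,-0.02,-0.04,0,0,0],[-0.2,-0.02,0,0,0,0],[-0.25,0,0,0,0,0],[-0.25,0,0,0,0,0],[-0.25,0,0,0,0,0],[-0.25,0,0,0,0,0],[-0.25,0,0,0,0,0],[-0.25,0,0,0,0,0],[-0.25,0,0,0,0,0],[-0.25,0,0,0,0,0],[0,0,0,0,0,0],[0,0,0,0,0,0]])

```text
time_s: 7.08
tool_pos: [0.5611, 0.0571, 0.083]
ee_rot: [[0.144, 0.99, -0.002], [0.99, -0.144, -0.001], [-0.001, -0.002, -1.0]]
wrist_force: [-6.4, -0.7, 0.5]
gripper_width: 0.04
grip_force: 24.2
```

```bash
python3 - <<'E'
from h import *
where();np.savez('c3.npz',**viewer.calibration('wrist'))
a=viewer.get_image('wrist');cv2.imwrite('pics/w3f.png',a)
cv2.imwrite('pics/w3.png',cv2.resize(a[130:330,130:350],None,fx=2.7,fy=2.7,interpolation=cv2.INTER_CUBIC))
E
```

```text
t 7.075 jig [  1.65 -47.74] z 83.0 w 40.04 grip 24.183678925037384 F [-6.2 -1.6]
```

View pics/w3.png

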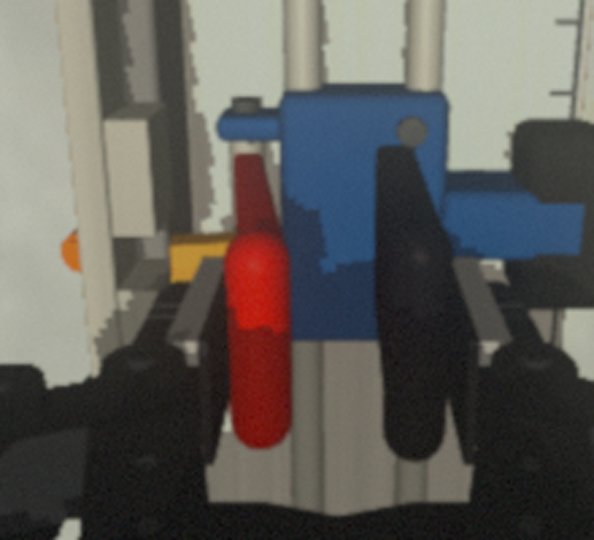

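Squeezed view, in this crop: the brass tooth spans about rows 238–282 and the orange notch about rows 236–287, with the orange peg at (75,252). The tooth looks lined up with the notch, so I'll release gently part way and feel for it.

Emit:
drive_tool(commands=[[0,0,0,0,0,0],[0,0,0,0,0,0],[0,0,0,0,0,0],[0,0,0,0,0,0]], hand=0.59)

```text
time_s: 7.62
tool_pos: [0.5609, 0.0573, 0.0824]
ee_rot: [[0.144, 0.99, -0.002], [0.99, -0.144, -0.0], [-0.001, -0.002, -1.0]]
wrist_force: [-4.9, -0.8, -2.6]
gripper_width: 0.0504
grip_force: 2.7
```

```bash
python3 - <<'E'
from h import *
where();np.savez('c4.npz',**viewer.calibration('wrist'))
a=viewer.get_image('wrist');cv2.imwrite('pics/w4f.png',a)
cv2.imwrite('pics/w4.png',cv2.resize(a[130:330,130:350],None,fx=2.7,fy=2.7,interpolation=cv2.INTER_CUBIC))
E
```

```text
t 7.625 jig [  1.43 -47.59] z 82.4 w 50.35 grip 2.7435844391584396 F [-4.7 -1.5]
```

View pics/w4.png

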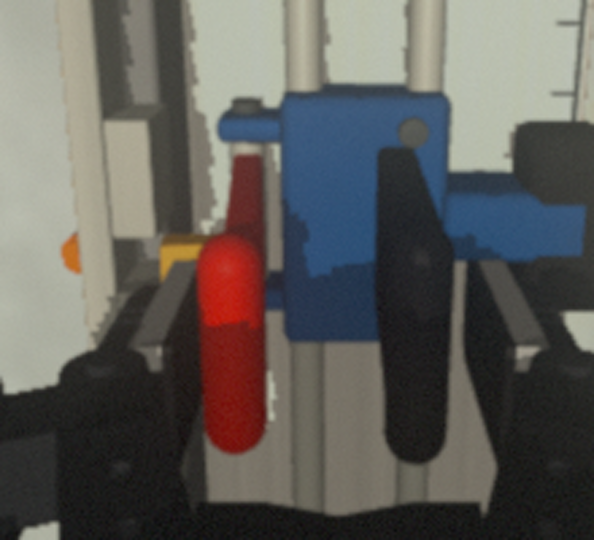

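The red bar has followed the lever-side finger out to about the point where the tooth would meet the strip face, and the spring load of about 4.7 N is still on that finger. That means it hasn't landed on the strip yet, so I'll open further.

Emit:
drive_tool(commands=[[0,0,0,0,0,0],[0,0,0,0,0,0],[0,0,0,0,0,0]], hand=0.66)

```text
time_s: 8.05
tool_pos: [0.5617, 0.0575, 0.0829]
ee_rot: [[0.144, 0.99, -0.001], [0.99, -0.144, -0.0], [-0.0, -0.001, -1.0]]
wrist_force: [-3.6, -0.7, -4.2]
gripper_width: 0.0562
grip_force: 2.4
```

```bash
python3 - <<'E'
from h import *
where()
a=viewer.get_image('wrist');cv2.imwrite('pics/w5f.png',a)
for n in('w3f','w4f','w5f'):
    h=cv2.cvtColor(cv2.imread(f'pics/{n}.png'),cv2.COLOR_BGR2HSV)[225:265]
    r=cv2.inRange(h,(0,180,70),(6,255,255))|cv2.inRange(h,(174,180,70),(180,255,255))
    x=np.where(r.any(0))[0];print(n,'red bar cols',x.min(),x.max())
E
```

```text
t 8.05 jig [  2.2  -47.29] z 82.9 w 56.19 grip 2.4357790499925613 F [-3.4 -1.2]
w3f red bar cols 213 236
w4f red bar cols 203 227
w5f red bar cols 197 222
```

The lever is still following at about 7.5 mm, past the 4.7 mm where it would rest on the face, so the tooth is dropping into the notch. I'll open fully.

Emit:
drive_tool(commands=[[0,0,0,0,0,0],[0,0,0,0,0,0],[0,0,0,0,0,0],[0,0,0,0,0,0],[0,0,0,0,0,0]], hand=1)

```text
time_s: 8.72
tool_pos: [0.5621, 0.0576, 0.0832]
ee_rot: [[0.143, 0.99, 0.0], [0.99, -0.143, 0.0], [0.0, 0.0, -1.0]]
wrist_force: [-0.1, 0.5, -0.4]
gripper_width: 0.0851
grip_force: 0.0
```

```bash
python3 - <<'E'
from h import *
where()
a=viewer.get_image('wrist');cv2.imwrite('pics/w6f.png',a)
cv2.imwrite('pics/w6.png',cv2.resize(a[130:330,130:350],None,fx=2.7,fy=2.7,interpolation=cv2.INTER_CUBIC))
E
```

```text
t 8.725 jig [  2.63 -47.08] z 83.2 w 85.08 grip 0.0 F [-0.2  0.5]
```

View pics/w6.png

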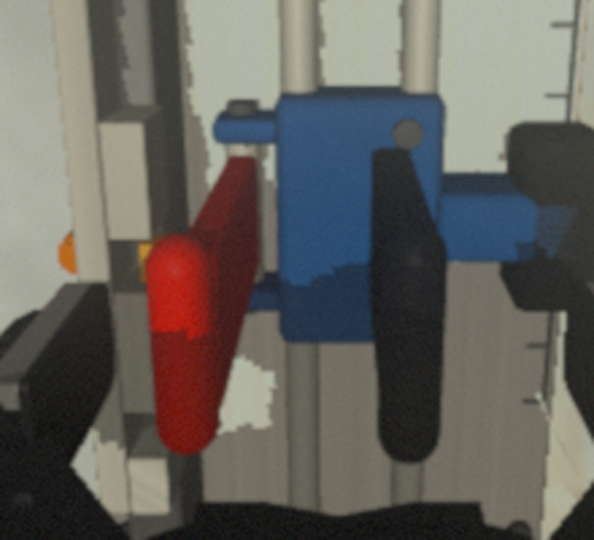

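The bars are now 227 px apart in the crop, against 155 when squeezed, or about 43 mm. That matches the let-go spacing of 42 mm, so the tooth is home in the notch beside the orange peg. I'll back straight up.

Emit:
drive_tool(commands=[[0,0,-0.3,0,0,0],[0,0,-0.6,0,0,0],[0,0,-0.9,0,0,0],[0,0,-0.9,0,0,0],[0,0,-0.9,0,0,0],[0,0,-0.5,0,0,0],[0,0,0,0,0,0],[0,0,0,0,0,0]])

```text
time_s: 9.78
tool_pos: [0.5616, 0.0577, 0.1848]
ee_rot: [[0.143, 0.99, -0.001], [0.99, -0.143, 0.0], [0.0, -0.001, -1.0]]
wrist_force: [0.8, -0.9, 0.0]
gripper_width: 0.0855
grip_force: 0.0
```

```bash
python3 - <<'E'
from h import *
where();c=viewer.calibration('wrist')
a=viewer.get_image('wrist');h=cv2.cvtColor(a,cv2.COLOR_BGR2HSV)
J=lambda uv,z:(RJ.T@(ray('wrist',uv,z,c)[:2]-m)*1e3).round(1)
for n,lo,hi,z in(('red',(0,180,60),(5,255,255),.1),('orange',(7,150,100),(18,255,255),.03),('brass',(19,120,90),(30,255,255),.06)):
    M=cv2.inRange(h,lo,hi);M[300:]=0;M[:,:150]=0;M[:,350:]=0
    k,l,s,q=cv2.connectedComponentsWithStats(M)
    for i in range(1,k):
        if s[i,4]>8: print(n,s[i],J(q[i],z))
E
```

```text
t 9.775 jig [  2.1  -47.09] z 184.8 w 85.54 grip 0.0 F [ 0.9 -0.8]
red [216 175  12  47 488] [-25.8 -49.8]
orange [186 180   8  13  65] [-69. -59.]
orange [214 181   2  10  17] [-41.9 -57.5]
brass [209 181   5  11  52] [-40.6 -49.3]
```

```bash
python3 -c "
from station import arm
print(arm.hand_in())"
```

```text
the job is handed in; nothing more can be done
None
```

The carriage is set at the orange peg with the tooth home in its notch (about 10 mm from the peg, since the strip sits about 10 mm off), the gripper is clear, and the job was handed in at about 10 s without a verdict being returned.

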